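Close the garden pump's strainer lid

TASK

The garden pump's strainer has been cleaned and its lid is back on, still held up a few millimetres by the spring inside. Tighten the four red wing knobs clockwise, a little at a time and crosswise (one knob, then the one opposite, then the other pair; first all four part of the way, then in the same way to firm hand-tight), so that the lid goes down without cocking and ends flat on its seat, evenly tight and with no knob overtightened. Leave the other things on the table where they are.

Things in the scene. Their poses are not given: they have to be found in the camera images.
- pump: Garden pump, fixed: black strainer pot (flange 196 mm across, its top at 157 mm) with the motor behind it along the pump's +x and the suction port along -x. Origin on the table under the middle of the strainer pot; z up. Apart from the lid and knobs nothing on the pump is higher than 210 mm.
- cover: Round aluminium strainer lid, 196 mm across, 10 mm thick. Origin at the centre of its underside, z up. A basket spring inside (20 to 35 N) pushes it up against the knobs; it can tilt. It starts 1.2 to 3 mm above its seat; the seat's height differs (hidden) and must be felt. It must never tilt over 0.016 rad: no knob more than 2.5 mm lower than the opposite one.
- knob1: Red wing knob 1 of 4, 80 mm from the lid's centre, at 45 degrees counterclockwise from the pump's +x; opposite knob 3. Origin on the axis at the underside of its washer, which bears on the lid; x along the wing, z up. Wing 48 mm long, 13 mm thick (grip across this), from 14 to 42 mm above the origin; the round hub below it is 30 mm across.
- knob2: Red wing knob 2 of 4, 80 mm from the lid's centre, at 135 degrees counterclockwise from the pump's +x; opposite knob 4. Same shape as knob 1. All four: clockwise from above tightens; the knob goes down 10 mm per full turn (1.6 mm/rad) and stays where it is left. The lid meets its seat under it 0.7 to 1.9 rad from the start.
- knob3: Red wing knob 3 of 4, 80 mm from the lid's centre, at 225 degrees counterclockwise from the pump's +x; opposite knob 1. Same shape as knob 1. All four, in steady turning: moment = 0.04 N m + 5.6 mm x clamping force (lower if read at rest). It stays under 0.15 N m until the seat is met, then climbs by about 1 N m per rad. The springy wing gives 0.08 rad at 0.4 N m.
- knob4: Red wing knob 4 of 4, 80 mm from the lid's centre, at 315 degrees counterclockwise from the pump's +x; opposite knob 2. Same shape as knob 1. All four: properly hand-tight is a turning moment of about 0.4 N m (65 N of clamping force); 45 to 90 N (0.29 to 0.54 N m) is good; over 130 N (0.77 N m) is overtightened.
- basin: blue enamel wash basin, 330 mm across and 95 mm high; bystander, origin under its centre
- stick: thick round wooden stirring stick, 400 mm long, 26 mm thick, lying across the rim of the basin; bystander, origin under its middle
- cup: orange hard plastic cup, 80 mm across, 95 mm high; bystander, origin under its centre
- pan_lid: aluminium pan lid with black knob, 234 mm across, 45 mm high, lying flat; bystander, origin under its centre
- dispenser: white plastic push dispenser, 72 mm across, 190 mm high, standing; bystander, origin under its centre
- brush: wooden scrubbing brush, 170 x 50 x 38 mm, bristles down; bystander, origin under its centre
- grease: small jar with green cap, 66 mm across, 60 mm high; bystander, origin under its centre
- union: brass union nut (ring), 60 mm across, 26 mm high; bystander, origin under its centre

How it is judged:
By the outcome, as a careful person would: the job done as asked, in the order asked, and still so for the second after the job is handed in, with the robot touching nothing.
It also fails if it takes over 72 s, if anything falls off the work surface, if the arm or the gripper's body presses on something with over 40 N, if the wrist force passes 120 N, or if a joint passes its speed limit or range.

ROBOT

A 6-joint arm with a two-finger parallel gripper is mounted at the origin on the work surface. World frame = base frame: x ahead of the robot, y to its left, z up, the work surface at z = 0. Lengths are in m, angles in degrees, forces in N, time in s.
With the tool pointing down it reaches from about 0.25 to 0.725 m from the base axis. Payload 9.7 kg.
Tool frame: the origin (TCP) lies between the finger pads; the fingertips stand 11 mm ahead of it and the grasp point (between the pads) lies 8 mm behind it; y points along the fingers, x is the direction in which the jaws open and shut, and the axes are right-handed (so a half turn about y gives the same grasp; the last joint's range is limited). The gripper opens to 85 mm and grips with 20 to 120 N. Pads are 22 mm wide; open, the fingers measure 114 mm over their backs; the gripper's body (76 mm by 85 mm) begins 54 mm behind the grasp point. The pads swing forward as they close: fully open they stand 13 mm farther back than shut.
Start: joints at [-67.151, 4.979, 10.078, 95.1, 0, 90], TCP at [0.214, -0.507, 0.242] pointing down, gripper open.
Joint ranges: [-179.16, 179.16], [-48.56, 103.87], [-65.8, 70.77], [-126.05, 130.52], [-82.76, 87.17], [-180, 180]. Speed limits (degrees/s): [127.2, 127.2, 147.25, 180, 180, 180].

INTERFACE

Orientations are given as [roll, pitch, yaw] about the fixed x, y, z axes, in that order (R = Rz(yaw) Ry(pitch) Rx(roll)).
In Python, from workcell import bot, vision gives the robot as it stands. The module is installed in compiled form; this text tells all that it offers.
- The arm moves only by the shell command python3 -m crank 'ROWS' [OPENING] [FORCE]. ROWS is text: rows parted by semicolons, each of 6 numbers parted by spaces: the shift along the tool's x, y, z in m, then the turn, a rotation vector about the tool's x, y, z in rad. A call has 1 to 8 rows; each row is the pose to reach, as a shift and turn from the pose commanded when the call began, along the tool's axes at that moment; what a row does not reach only later rows make up. A row lasts 1/10 s, in which the tool goes at most 50 mm and 8.59 degrees, less where a joint would pass 70% of its speed; a pose out of reach is approached as far as the arm can. A call with a gripper value outside its range is refused whole. OPENING is the gripper's target within -1 to 1 (shut at 1, half-way at 0, fully open at -1), set as the call begins (- or left out, the last holds). The fingers move at their own pace and stop on an object; FORCE is the grip in N (left out, the last holds). Time passes only in rows, so rows that repeat a pose let the fingers close. It gives the time, the measured TCP pose, the force and the opening at its end, in the units of the state.
- bot.get_obs(): the state, without advancing time (a new reading comes with each control period).
- vision.camera(name): name is "scene" or "top" or "wrist"; returns the picture (420x560x3 uint8, red, green, blue); there is no depth.
- vision.get_calibration(name): a dict with "fx", "fy", "cx", "cy" (pixels), "rvec" (rotation vector, rad) and "tvec" (3), from world to camera coordinates, as OpenCV has them. Camera axes: x right, y down, z forward; pixel columns grow to the right and rows downward; lengths in m; the calibration is good to about 2 mm. A picture is of the moment at which its call begins: read the wrist's pose just before it. get_calibration takes no time and is no camera call; for the wrist camera it gives the pose at the moment of the call.
- bot.job_done(): hands the job in, once; it reports no verdict.
The state is a dict: "time": time; "q": joint angles; "qd": joint speeds; "joint_efforts": joint torques, N m; "ee_pos": TCP position; "tcp_rot": TCP orientation; "wrist_force": force on the tool from outside, world axes, zero at the start; "torque": the same for the moment, N m; "opening": finger opening in m.
Only numpy, scipy, OpenCV 4.12 (cv2) and the standard library are available. Lean on these libraries where they do the work, as an engineer would, in place of code of your own. Each camera call takes 0.05 s, during which the arm holds its last target. There are 200 camera calls.

## Working session

There is one attempt and no reset: what is moved stays moved. The work goes in short steps, Python scripts to look and compute and a shell command to move; the robot and the scene stay as the last step left them, time stands still between calls to the robot, and variables do not carry over. Pictures are saved under pics/ and viewed, about 8 in all and at most 12, crops included, and the job is handed in when it is done.

```bash
mkdir -p pics
python3 - <<'E'
from workcell import bot, vision
import cv2
print(bot.get_obs())
for n in("top","scene"):
    im=vision.camera(n); cv2.imwrite(f"pics/{n}.png",im[:,:,::-1]); print(n,vision.get_calibration(n))
E
```

```text
{'time': 0.0, 'q': array([-6.71508263e+01,  5.01102704e+00,  1.00313348e+01,  9.50996915e+01,
       -1.47739975e-03,  8.99981296e+01]), 'qd': array([ 0.01075937,  0.00186997,  0.08010331,  0.05391186,  0.01275063,
       -0.03487491]), 'joint_efforts': array([ 1.94896602e-03, -5.20393324e+01,  4.64803183e+01,  1.64656638e-02,
        5.09144240e-05, -2.39189353e-05]), 'ee_pos': array([ 0.21347119, -0.50662854,  0.24155583]), 'tcp_rot': array([-9.00014748e+01,  7.93837807e-02, -6.71489559e+01]), 'wrist_force': array([0.19672316, 0.08014102, 0.63975594]), 'torque': array([ 0.0067958 , -0.01121076, -0.03719034]), 'opening': 0.08537987671651776}
top {'fx': 380.4460138241858, 'fy': 380.4460138241858, 'cx': 275.0073274957587, 'cy': 210.76872914012966, 'rvec': array([ 2.17379062, -2.11740739,  0.16428263]), 'tvec': array([0.06658741, 0.54011385, 1.38088136])}
scene {'fx': 398.91095217829206, 'fy': 398.91095217829206, 'cx': 281.13433639309056, 'cy': 210.74289737606142, 'rvec': array([ 1.94156138,  1.77021328, -0.58495722]), 'tvec': array([-0.12972278, -0.36009218,  1.57090575])}
```

View pics/top.png

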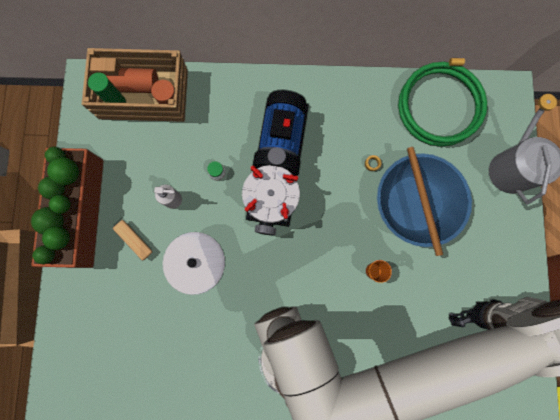

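View pics/scene.png

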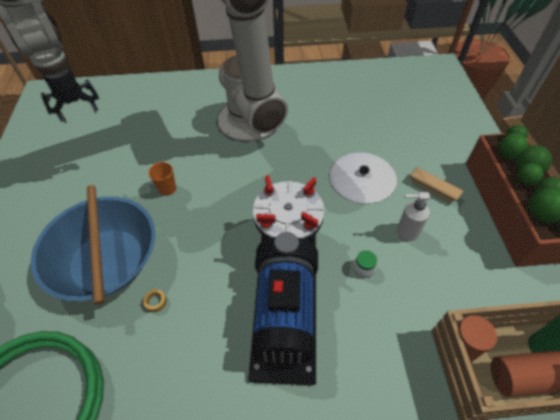

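The top view shows the pump lid at about (270,193) with four red knobs around it, and the motor toward the top of the image. The scene view has the lid at about (288,208). I'll enlarge both.

```bash
python3 - <<'E'
import cv2,numpy as np
a=cv2.imread("pics/top.png")[155:230,233:308]; b=cv2.imread("pics/scene.png")[165:245,245:335]
a=cv2.resize(a,(390,390),interpolation=cv2.INTER_CUBIC); b=cv2.resize(b,(405,360),interpolation=cv2.INTER_CUBIC)
c=np.zeros((390,800,3),np.uint8);c[:,:390]=a;c[:360,395:]=b
cv2.imwrite("pics/crop.png",c)
E
cat > h.py <<'E'
import numpy as np,cv2
from workcell import bot,vision
def ray(cal,uv,z):
    R=cv2.Rodrigues(cal['rvec'])[0];C=-R.T@cal['tvec']
    d=R.T@np.array([(uv[0]-cal['cx'])/cal['fx'],(uv[1]-cal['cy'])/cal['fy'],1.])
    return C+d*(z-C[2])/d[2]
E
python3 - <<'E'
from h import *
print('lidC',ray(vision.get_calibration("top"),(270.5,193),.172),ray(vision.get_calibration("scene"),(288,209),.172))
im=cv2.imread("pics/top.png").astype(int)
m=((im[:,:,2]>120)&(im[:,:,1]<70)&(im[:,:,0]<70)).astype(np.uint8)
n,l,s,c=cv2.connectedComponentsWithStats(m)
for i in range(1,n):
    if s[i,4]>15 and abs(c[i][0]-270)<40 and abs(c[i][1]-193)<45:
        print(s[i],c[i],ray(vision.get_calibration("top"),c[i],.203))
E
```

```text
lidC [0.57917982 0.09794775 0.172     ] [0.57473852 0.10037211 0.172     ]
[251 166  12  12  70] [256.07142857 171.94285714] [0.64359782 0.14792869 0.203     ]
[283 174  15   6  53] [290.43396226 176.62264151] [0.63066017 0.03242689 0.203     ]
[245 199  12  12  52] [250.19230769 204.71153846] [0.53178779 0.1636693  0.203     ]
[281 203   7  15  67] [284.17910448 210.67164179] [0.51485553 0.05079679 0.203     ]
```

View pics/crop.png

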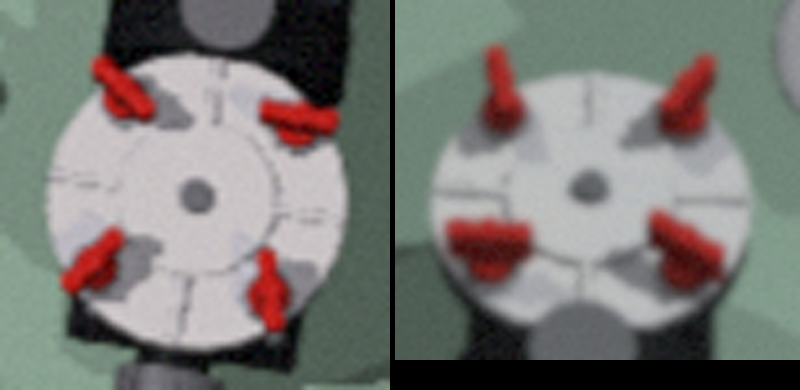

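Pump +x points up in the top view, so the knobs map as: knob1 top-left, knob2 bottom-left, knob3 bottom-right, knob4 top-right. Centre is about (0.580, 0.099) with yaw about -8°.

```bash
cat >> h.py <<'E'
from scipy.spatial.transform import Rotation as Ro
def go(p,yaw):
    o=bot.get_obs();R=Ro.from_euler('xyz',o['tcp_rot'],degrees=True);T=Ro.from_euler('xyz',[-90,0,yaw],degrees=True)
    print('t',round(o['time'],2),'shift',(R.inv().apply(np.array(p)-o['ee_pos'])).round(4),'turn',(R.inv()*T).as_rotvec().round(3),'q',o['q'].round(1))
K={1:(.6439,.1471),2:(.5319,.1629),3:(.5161,.0509),4:(.6281,.0351)}
E
python3 - <<'E'
from h import *
t=vision.get_calibration("top")
E={1:((100,65),(148,112)),4:((265,112),(335,120)),2:((70,283),(118,238)),3:((265,255),(272,325))}
for k,(a,b) in E.items():
    P=[ray(t,(233+u/5.2,155+v/5.2),.207) for u,v in (a,b)];d=P[1]-P[0];print(k,np.degrees(np.arctan2(d[1],d[0]))%180)
go((.56,.09,.36),-67.1)
E
```

```text
1 46.56221902869578
4 84.87739623201199
2 135.30903123389936
3 6.916814913856911
t 0.1 shift [-0.4154 -0.1179  0.551 ] turn [ 0.    -0.001 -0.001] q [-67.2   5.   10.   95.1  -0.   90. ]
```

```bash
python3 -m crank '0 -0.06 0 0 0 0;-0.03 -0.1 0.04 0 0 0;-0.06 -0.118 0.08 0 0 0;-0.09 -0.118 0.12 0 0 0;-0.12 -0.118 0.16 0 0 0;-0.15 -0.118 0.2 0 0 0;-0.18 -0.118 0.24 0 0 0;-0.21 -0.118 0.28 0 0 0' && python3 -m crank '-0.03 0 0.04 0 0 0;-0.06 0 0.08 0 0 0;-0.09 0 0.12 0 0 0;-0.12 0 0.16 0 0 0;-0.15 0 0.2 0 0 0;-0.18 0 0.24 0 0 0;-0.205 0 0.27 0 0 0;-0.205 0 0.27 0 0 0'
python3 - <<'E'
from h import *
print(bot.get_obs()); c=vision.get_calibration('wrist');print(c)
cv2.imwrite('pics/w1.png',cv2.resize(vision.camera('wrist')[:,:,::-1],(800,600)))
go((.58,.099,.36),-43.5)
E
```

```text
time: 0.9
ee_pos: [0.3802, -0.2205, 0.3602]
tcp_rot: [-90.0, -0.0, -67.2]
wrist_force: [0.4, -0.0, 0.6]
opening: 0.0853
time: 1.7
ee_pos: [0.5504, 0.0753, 0.3579]
tcp_rot: [-90.2, 0.1, -66.9]
wrist_force: [-0.3, -0.5, -0.0]
opening: 0.0854
{'time': 1.7, 'q': array([7.76790279e+00, 1.07261236e+01, 2.97791476e+01, 1.09225055e+02,
       4.10439140e-02, 1.64673005e+02]), 'qd': array([-3.60034315, -3.00759304, -2.22451423,  1.0974577 , -1.0722456 ,
       -3.4262926 ]), 'joint_efforts': array([  2.33815357, -55.58086038,  45.35131574,  -0.1261471 ,
         0.23245335,   0.7283262 ]), 'ee_pos': array([0.55040054, 0.0752795 , 0.35794296]), 'tcp_rot': array([-9.01550636e+01,  8.50564349e-02, -6.69052789e+01]), 'wrist_force': array([-0.28566283, -0.53103367, -0.02166272]), 'torque': array([-0.03014049, -0.02034456, -0.00214215]), 'opening': 0.08538736382264565}
{'fx': 298.4746472843678, 'fy': 298.4746472843678, 'cx': 279.331583512777, 'cy': 207.0363519074208, 'rvec': array([-2.41828095,  1.59480703,  0.22935557]), 'tvec': array([-0.14756344,  0.44492981,  0.64039014])}
t 1.75 shift [-0.0116 -0.0014  0.038 ] turn [ 0.002 -0.409 -0.001] q [  7.6  10.6  29.7 109.3   0.  164.6]
```

View pics/w1.png

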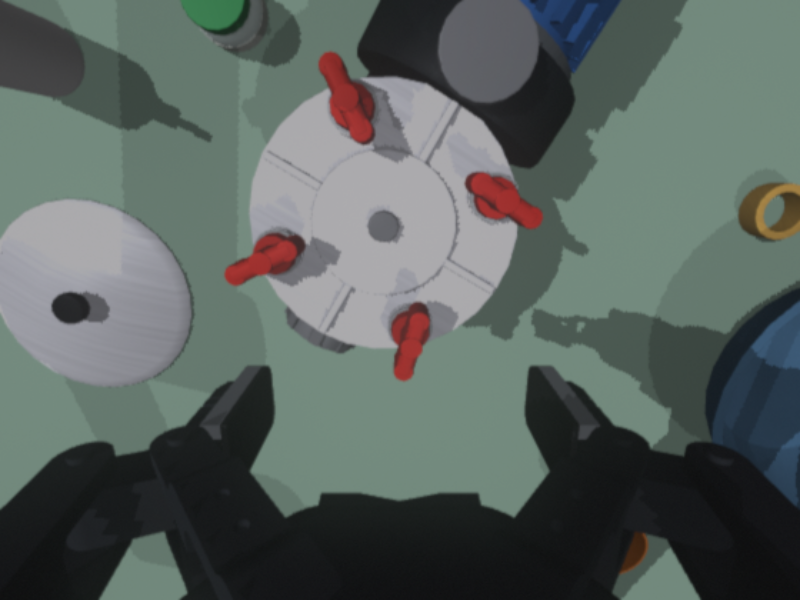

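The wrist view shows the knobs at 800x600 pixels: knob1 (331,62)-(361,133), knob4 (480,184)-(534,215), knob3 (416,315)-(404,372), knob2 (290,242)-(234,274). The lid centre is at (384,226).

Run:
```python
from h import *
t=dict(fx=298.4746,fy=298.4746,cx=279.3316,cy=207.036,rvec=np.array([-2.41828095,1.59480703,0.22935557]),tvec=np.array([-0.14756344,0.44492981,0.64039014]))
E={1:((331,62),(361,133)),2:((290,242),(234,274)),3:((416,315),(404,372)),4:((480,184),(534,215))}
for k,e in E.items():
    P=[ray(t,(u*.7,v*.7),.205) for u,v in e];d=P[1]-P[0];print(k,(P[0]+P[1])/2,np.degrees(np.arctan2(d[1],d[0]))%180,np.linalg.norm(d))
print(ray(t,(384*.7,226*.7),.175), 'C',-cv2.Rodrigues(t['rvec'])[0].T@t['tvec'])
go((.6439,.1471,.27),136.5)
```

```text
1 [0.64251874 0.14949905 0.205     ] 46.24749793098434 0.04345026135600071
2 [0.52688841 0.16628564 0.205     ] 142.05625024252848 0.045733236331526185
3 [0.50895546 0.04861625 0.205     ] 12.516280719939203 0.04498651726229323
4 [0.62718196 0.03081454 0.205     ] 84.82512770317197 0.041669876269621674
[0.57587288 0.09782966 0.175     ] C [0.61573744 0.10240115 0.49012085]
t 1.75 shift [-0.0308  0.0884  0.1159] turn [2.000e-03 2.732e+00 3.000e-03] q [  7.6  10.6  29.7 109.3   0.  164.6]
```

```bash
sed -i 's/^K=.*/K={1:(.6419,.1468),2:(.5299,.1626),3:(.5141,.0506),4:(.6261,.0348)}/' h.py
python3 - <<'E'
from h import *
go(K[4]+(.27,),-5)
E
```

```text
t 1.75 shift [0.0656 0.0885 0.0555] turn [ 0.002 -1.081 -0.002] q [  7.6  10.6  29.7 109.3   0.  164.6]
```

```bash
python3 -m crank '0.03 0.03 0.02 0 -0.14 0;0.065 0.05 0.055 0 -0.28 0;0.0656 0.07 0.0555 0 -0.42 0;0.0656 0.0885 0.0555 0 -0.56 0;0.0656 0.0885 0.0555 0 -0.7 0;0.0656 0.0885 0.0555 0 -0.84 0;0.0656 0.0885 0.0555 0 -0.98 0;0.0656 0.0885 0.0555 0 -1.08 0' 0 60
python3 - <<'E'
from h import *
cv2.imwrite('pics/w2.png',cv2.resize(vision.camera('wrist')[:,:,::-1],(640,480)))
go(K[4]+(.1975,),-5);print(bot.get_obs()['ee_pos'],bot.get_obs()['tcp_rot'],bot.get_obs()['opening'])
E
```

```text
time: 2.55
ee_pos: [0.625, 0.0312, 0.272]
tcp_rot: [-90.0, 0.0, -5.0]
wrist_force: [0.5, -0.2, 0.1]
opening: 0.0433
t 2.6 shift [0.0008 0.0745 0.0036] turn [ 0.     0.004 -0.   ] q [  2.9  16.9  27.2 100.3  -0.   97.6]
[0.62502833 0.03125732 0.27202373] [-9.00128095e+01  4.77107996e-05 -4.75773763e+00] 0.04263456028934589
```

View pics/w2.png

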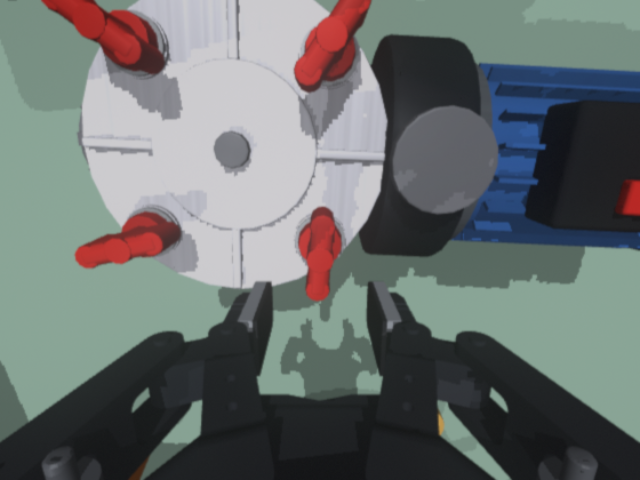

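The knob4 wing, (321,212)-(317,293), sits centred between the jaws. Descend and close.

```bash
python3 -m crank '0.0008 0.04 0.0036 0 0 0;0.0008 0.0745 0.0036 0 0 0;0.0008 0.0745 0.0036 0 0 0' && python3 -m crank '0 0 0 0 0 0;0 0 0 0 0 0;0 0 0 0 0 0;0 0 0 0 0 0' 1 60
python3 - <<'E'
from h import *
o=bot.get_obs();print(o['torque'],o['wrist_force'],o['opening'],o['q'],o['tcp_rot'])
E
```

```text
time: 2.9
ee_pos: [0.6242, 0.0351, 0.1922]
tcp_rot: [-90.1, 0.5, -5.4]
wrist_force: [-0.8, 0.6, -1.1]
opening: 0.0428
time: 3.3
ee_pos: [0.6258, 0.0354, 0.1988]
tcp_rot: [-90.0, 0.1, -5.3]
wrist_force: [-6.9, -2.3, -7.3]
opening: 0.0254
[-0.32841986  1.34774115 -0.00405019] [-6.87850442 -2.3379266  -7.27445541] 0.02541722881529378 [ 3.25053776e+00  1.51674193e+01  1.68830787e+01  9.18039748e+01
 -2.60721676e-02  9.85926509e+01] [-9.00389746e+01  8.34286944e-02 -5.34212143e+00]
```

```bash
python3 -m crank '0 0 0 0 0 0;0 0 0 0 0 0'
python3 - <<'E'
from h import *
o=bot.get_obs();print(o['torque'],o['wrist_force'],o['opening'],o['ee_pos'],o['tcp_rot'])
cv2.imwrite('pics/w3.png',cv2.resize(vision.camera('wrist')[:,:,::-1],(640,480)))
E
```

```text
time: 3.5
ee_pos: [0.6258, 0.0354, 0.1988]
tcp_rot: [-90.0, 0.1, -5.3]
wrist_force: [-7.0, -1.4, -5.9]
opening: 0.0252
[-0.37850125  1.26078449  0.01691279] [-7.04552657 -1.39206166 -5.86757851] 0.025228167758068507 [0.62576923 0.03544588 0.19876806] [-9.00393152e+01  8.49136939e-02 -5.33943124e+00]
```

View pics/w3.png

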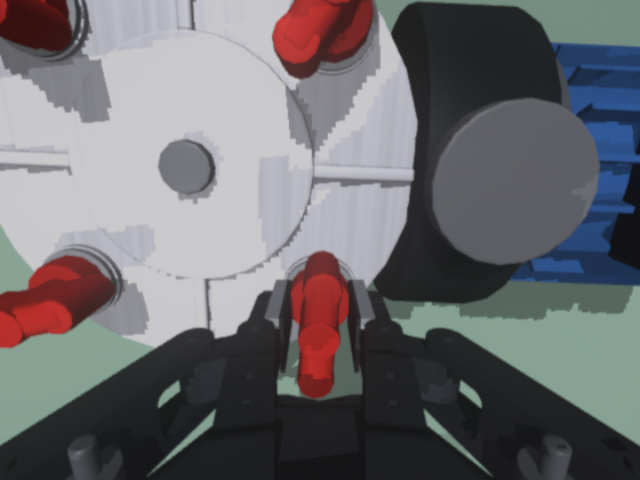

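The jaws stopped at 25 mm, on the round hub instead of the 13 mm wing. Reopen, rise 7 mm and close again.

```bash
python3 -m crank '0 0 0 0 0 0;0 -0.007 0 0 0 0;0 -0.007 0 0 0 0' 0.2 && python3 -m crank '0 0 0 0 0 0;0 0 0 0 0 0;0 0 0 0 0 0;0 0 0 0 0 0' 1 60
python3 - <<'E'
from h import *
o=bot.get_obs();print(o['torque'],o['wrist_force'],o['opening'],o['ee_pos'],o['tcp_rot'])
E
```

```text
time: 3.85
ee_pos: [0.6276, 0.0359, 0.2074]
tcp_rot: [-90.0, -0.3, -5.3]
wrist_force: [-0.3, -0.2, 0.5]
opening: 0.0343
time: 4.25
ee_pos: [0.6259, 0.0359, 0.2063]
tcp_rot: [-90.0, -0.0, -5.3]
wrist_force: [-8.3, -0.5, 10.8]
opening: 0.0119
[-0.11005009  1.68706734 -0.1132253 ] [-8.26564119 -0.47048746 10.83148873] 0.011892507068881618 [0.62594035 0.03593767 0.20630592] [-8.99955489e+01 -4.10324935e-02 -5.28508180e+00]
```

```bash
python3 -m crank '0 0 0 0 0.12 0;0 0 0 0 0.24 0;0 0.0005 0 0 0.36 0;0 0.001 0 0 0.48 0;0 0.001 0 0 0.61 0'
python3 - <<'E'
from h import *
o=bot.get_obs();print(o['torque'],o['wrist_force'],o['opening'],o['ee_pos'],o['tcp_rot'])
E
python3 -m crank '0 0 0 0 0 0;0 -0.03 0 0 0 0;0 -0.065 0 0 0 0' 0
python3 - <<'E'
from h import *
go(K[2]+(.27,),49); go(K[2]+(.206,),49)
E
```

```text
time: 4.75
ee_pos: [0.626, 0.0358, 0.2054]
tcp_rot: [-90.0, -0.1, -40.5]
wrist_force: [-7.4, -1.8, 10.8]
opening: 0.0121
[-0.32289985  1.60322748  0.07612814] [-7.38620454 -1.76683021 10.79381157] 0.012114040033294518 [0.62597238 0.03576883 0.20543952] [-8.99794675e+01 -5.77205963e-02 -4.05118937e+01]
time: 5.05
ee_pos: [0.626, 0.036, 0.268]
tcp_rot: [-90.1, 0.1, -40.2]
wrist_force: [0.2, -0.5, -0.1]
opening: 0.0425
t 5.05 shift [-0.1552 -0.0018  0.0346] turn [-0.    -1.557 -0.003] q [  3.3  17.1  26.9 100.    0.  133.5]
t 5.05 shift [-0.1551  0.0622  0.0347] turn [-0.    -1.557 -0.003] q [  3.3  17.1  26.9 100.    0.  133.5]
```

```bash
python3 -m crank '-0.03 0 0.01 0 -0.14 0;-0.06 0 0.02 0 -0.28 0;-0.1 0 0.03 0 -0.42 0;-0.13 0 0.035 0 -0.56 0;-0.155 0 0.035 0 -0.7 0;-0.155 0 0.035 0 -0.84 0;-0.155 0 0.035 0 -0.98 0;-0.155 0 0.035 0 -1.12 0';python3 -m crank '0 0 0 0 -0.14 0;0 0 0 0 -0.28 0;0 0 0 0 -0.437 0'
python3 - <<'E'
from h import *
o=bot.get_obs();cv2.imwrite('pics/w4.png',cv2.resize(vision.camera('wrist')[:,:,::-1],(640,480)))
go(K[2]+(.206,),49)
E
```

```text
time: 5.85
ee_pos: [0.5307, 0.1632, 0.2687]
tcp_rot: [-90.0, -0.0, 24.3]
wrist_force: [-0.5, -0.8, 0.1]
opening: 0.0427
time: 6.15
ee_pos: [0.5309, 0.1629, 0.2685]
tcp_rot: [-90.0, -0.0, 48.9]
wrist_force: [-0.6, -1.0, -0.3]
opening: 0.0428
t 6.2 shift [-0.0009  0.0625  0.0006] turn [0.    0.008 0.   ] q [17.1  6.4 14.5 98.1  0.  57.6]
```

View pics/w4.png

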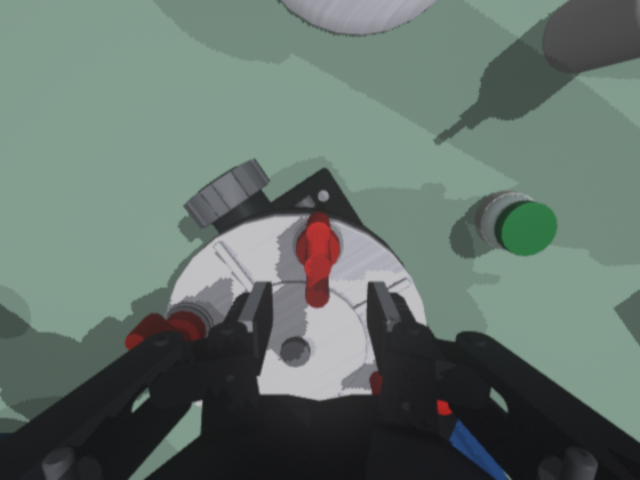

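Knob2's wing, (318,215)-(317,303), is aligned and centred.

```bash
python3 -m crank '-0.0009 0.04 0.0006 0 0 0;-0.0009 0.0625 0.0006 0 0 0;-0.0009 0.0625 0.0006 0 0 0' && python3 -m crank '0 0 0 0 0 0;0 0 0 0 0 0;0 0 0 0 0 0;0 0 0 0 0 0;0 0 0 0 0 0' 1 60
python3 - <<'E'
from h import *
o=bot.get_obs();print(o['torque'],o['wrist_force'],o['opening'],o['ee_pos'],o['tcp_rot'])
E
python3 -m crank '0 0 0 0 0.12 0;0 0 0 0 0.24 0;0 0.0005 0 0 0.36 0;0 0.001 0 0 0.48 0;0 0.001 0 0 0.61 0'
python3 - <<'E'
from h import *
o=bot.get_obs();print(o['torque'],o['wrist_force'],o['opening'],o['ee_pos'],o['tcp_rot'])
E
```

```text
time: 6.5
ee_pos: [0.5286, 0.1622, 0.2027]
tcp_rot: [-89.9, 0.2, 48.4]
wrist_force: [0.0, 0.2, 0.3]
opening: 0.0427
time: 7.0
ee_pos: [0.5301, 0.1624, 0.2078]
tcp_rot: [-90.1, -0.1, 48.6]
wrist_force: [-4.0, -3.2, 7.1]
opening: 0.0121
[-0.55300286  0.71044345 -0.02105497] [-4.03331491 -3.19174929  7.07941118] 0.012073878271421456 [0.53013269 0.16240977 0.20780936] [-90.08585878  -0.09549577  48.5501496 ]
time: 7.5
ee_pos: [0.5295, 0.1619, 0.2068]
tcp_rot: [-90.1, -0.1, 13.3]
wrist_force: [-7.1, -4.8, 8.5]
opening: 0.0118
[-1.18693167  1.52408135  0.17496791] [-7.13806317 -4.80501351  8.47768174] 0.01175427846280598 [0.52951367 0.16193797 0.20684625] [-9.00559842e+01 -5.03329163e-02  1.33125993e+01]
```

```bash
python3 -m crank '0 0 0 0 0 0;0 -0.03 0 0 0 0;0 -0.065 0 0 0 0' 0
python3 - <<'E'
from h import *
go(K[1]+(.27,),136.3)
E
```

```text
time: 7.8
ee_pos: [0.5296, 0.1626, 0.27]
tcp_rot: [-90.0, 0.1, 13.8]
wrist_force: [0.7, 0.7, 0.2]
opening: 0.043
t 7.8 shift [ 0.1054 -0.0002 -0.042 ] turn [-2.000e-03 -2.139e+00 -1.000e-03] q [17.1  6.3 14.7 98.4  0.  93.3]
```

```bash
python3 -m crank '0.02 0 -0.01 0 -0.145 0;0.04 0 -0.02 0 -0.29 0;0.06 0 -0.03 0 -0.435 0;0.08 0 -0.04 0 -0.58 0;0.1054 0 -0.042 0 -0.725 0;0.1054 0 -0.042 0 -0.87 0;0.1054 0 -0.042 0 -1.015 0;0.1054 0 -0.042 0 -1.16 0';python3 -m crank '0 0 0 0 -0.145 0;0 0 0 0 -0.29 0;0 0 0 0 -0.435 0;0 0 0 0 -0.58 0;0 0 0 0 -0.725 0;0 0 0 0 -0.87 0;0 0 0 0 -0.98 0'
python3 - <<'E'
from h import *
cv2.imwrite('pics/w5.png',cv2.resize(vision.camera('wrist')[:,:,::-1],(640,480)))
go(K[1]+(.206,),136.3)
E
```

```text
time: 8.6
ee_pos: [0.6428, 0.1468, 0.2699]
tcp_rot: [-90.0, -0.0, 80.6]
wrist_force: [-0.9, -0.0, -0.5]
opening: 0.0424
time: 9.3
ee_pos: [0.6426, 0.1468, 0.2703]
tcp_rot: [-90.1, 0.0, 136.7]
wrist_force: [-0.4, 0.9, -1.1]
opening: 0.0426
t 9.35 shift [0.0005 0.0643 0.0005] turn [ 0.001  0.012 -0.   ] q [ 12.9  22.   33.6 101.5   0.  -34.1]
```

View pics/w5.png

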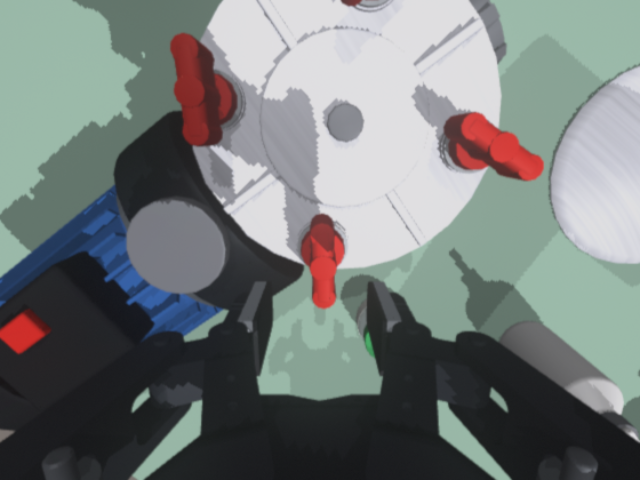

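Knob1's wing, (322,220)-(324,303), is aligned and centred.

```bash
python3 -m crank '0.0005 0.04 0 0 0 0;0.0005 0.0635 0.0005 0 0 0;0.0005 0.0635 0.0005 0 0 0' && python3 -m crank '0 0 0 0 0 0;0 0 0 0 0 0;0 0 0 0 0 0;0 0 0 0 0 0;0 0 0 0 0 0' 1 60
python3 - <<'E'
from h import *
o=bot.get_obs();print(o['torque'],o['wrist_force'],o['opening'],o['ee_pos'],o['tcp_rot'])
E
python3 -m crank '0 0 0 0 0.12 0;0 0 0 0 0.24 0;0 0.0005 0 0 0.36 0;0 0.001 0 0 0.48 0;0 0.001 0 0 0.61 0'
python3 - <<'E'
from h import *
o=bot.get_obs();print(o['torque'],o['wrist_force'],o['opening'],o['ee_pos'],o['tcp_rot'])
E
python3 -m crank '0 0 0 0 0 0;0 -0.03 0 0 0 0;0 -0.065 0 0 0 0' 0
python3 - <<'E'
from h import *
go(K[3]+(.27,),100)
E
```

```text
time: 9.65
ee_pos: [0.6404, 0.1464, 0.2028]
tcp_rot: [-89.8, -0.2, 136.2]
wrist_force: [-0.3, -0.4, -0.3]
opening: 0.043
time: 10.15
ee_pos: [0.6415, 0.1476, 0.2087]
tcp_rot: [-90.2, -0.0, 136.3]
wrist_force: [-4.6, 3.3, 2.9]
opening: 0.012
[ 0.79354394  0.8853909  -0.03791389] [-4.58834604  3.26482314  2.85314213] 0.012000843271458646 [0.64146179 0.1476225  0.2087038 ] [-9.01658018e+01 -1.27527811e-02  1.36287125e+02]
time: 10.65
ee_pos: [0.6414, 0.1474, 0.2078]
tcp_rot: [-90.1, -0.1, 101.0]
wrist_force: [-4.2, 3.1, 2.6]
opening: 0.012
[0.43999161 1.01797589 0.08097033] [-4.20195728  3.1061352   2.63953279] 0.012047305418424324 [0.64137432 0.14741866 0.20775255] [-9.01182218e+01 -8.21446166e-02  1.01046480e+02]
time: 10.95
ee_pos: [0.6412, 0.1464, 0.2709]
tcp_rot: [-89.9, 0.0, 101.5]
wrist_force: [0.7, 0.1, 1.6]
opening: 0.0425
t 10.95 shift [-0.0686  0.001   0.1436] turn [-0.001  0.026 -0.   ] q [ 12.9  22.   33.6 101.6  -0.    1.4]
```

```bash
python3 -m crank '-0.017 0 0.035 0 0 0;-0.034 0 0.07 0 0 0;-0.051 0 0.105 0 0 0;-0.0686 0 0.1436 0 0.02 0;-0.0686 0 0.1436 0 0.02 0'
python3 - <<'E'
from h import *
cv2.imwrite('pics/w6.png',cv2.resize(vision.camera('wrist')[:,:,::-1],(640,480)))
go(K[3]+(.207,),100)
E
```

```text
time: 11.45
ee_pos: [0.5114, 0.049, 0.2727]
tcp_rot: [-90.1, 0.1, 100.2]
wrist_force: [0.3, 1.0, 0.5]
opening: 0.0425
t 11.5 shift [ 0.0004  0.0655 -0.0008] turn [ 0.004  0.004 -0.   ] q [ 5.6  0.8  9.1 98.1 -0.  -4.6]
```

View pics/w6.png

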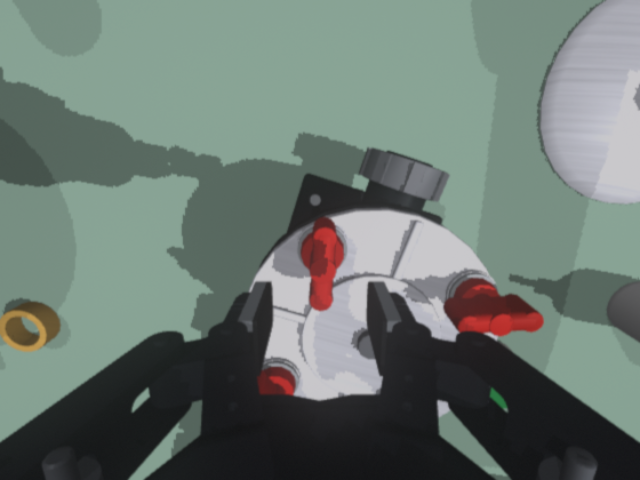

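Knob3's wing, (325,222)-(320,305), is aligned to within about 3°.

```bash
python3 -m crank '0 0.04 -0.001 0 0 0;0 0.064 -0.001 0 0 0;0 0.064 -0.001 0 0 0' && python3 -m crank '0 0 0 0 0 0;0 0 0 0 0 0;0 0 0 0 0 0;0 0 0 0 0 0;0 0 0 0 0 0' 1 60
python3 - <<'E'
from h import *
o=bot.get_obs();print(o['torque'],o['wrist_force'],o['opening'],o['ee_pos'],o['tcp_rot'])
E
python3 -m crank '0 0 0 0 0.12 0;0 0 0 0 0.24 0;0 0.0005 0 0 0.36 0;0 0.001 0 0 0.48 0;0 0.001 0 0 0.61 0'
python3 - <<'E'
from h import *
o=bot.get_obs();print(o['torque'],o['wrist_force'],o['opening'],o['ee_pos'],o['tcp_rot'])
E
```

```text
time: 11.8
ee_pos: [0.5148, 0.0516, 0.2037]
tcp_rot: [-89.8, -0.0, 100.3]
wrist_force: [0.1, -0.4, -0.2]
opening: 0.0428
time: 12.3
ee_pos: [0.5161, 0.0516, 0.2083]
tcp_rot: [-90.2, 0.0, 100.2]
wrist_force: [0.7, 1.4, 6.9]
opening: 0.0116
[ 0.14563701 -0.11937076 -0.0385224 ] [0.6687666  1.38094987 6.92945902] 0.011645689998161818 [0.51608859 0.05158681 0.20833341] [-9.02163659e+01  3.01489114e-03  1.00172185e+02]
time: 12.8
ee_pos: [0.5159, 0.0502, 0.2074]
tcp_rot: [-90.2, 0.0, 64.9]
wrist_force: [-0.7, -8.1, 5.7]
opening: 0.0119
[-1.77610527  0.16064453  0.0565246 ] [-0.73501074 -8.05392051  5.71999799] 0.01189558157433557 [0.51594411 0.05019688 0.20739271] [-9.02471669e+01  4.47914755e-02  6.48841350e+01]
```

```bash
python3 -m crank '0 0 0 0 0 0;0 -0.03 0 0 0 0;0 -0.065 0 0 0 0' 0
python3 - <<'E'
from h import *
go(K[4]+(.27,),139.5)
E
cat > s.py <<'E'
from h import *
o=bot.get_obs();print('tau',o['torque'].round(3),'F',o['wrist_force'].round(1),'yaw',o['tcp_rot'].round(2)[2],'z',o['ee_pos'].round(4),o['opening'].round(4))
E
```

```text
time: 13.1
ee_pos: [0.5145, 0.0514, 0.2703]
tcp_rot: [-89.9, 0.0, 65.4]
wrist_force: [0.6, 0.2, 0.7]
opening: 0.043
t 13.1 shift [ 0.0313  0.     -0.1084] turn [-2.000e-03 -1.294e+00  1.000e-03] q [ 5.7  1.3  9.4 98.2  0.  30.3]
```

```bash
python3 -m crank '0.008 0 -0.03 0 -0.145 0;0.016 0 -0.06 0 -0.29 0;0.025 0 -0.09 0 -0.435 0;0.0313 0 -0.1084 0 -0.58 0;0.0313 0 -0.1084 0 -0.725 0;0.0313 0 -0.1084 0 -0.87 0;0.0313 0 -0.1084 0 -1.015 0;0.0313 0 -0.1084 0 -1.16 0';python3 -m crank '0 0 0 0 -0.13 0;0 0 0 0 -0.13 0'
python3 - <<'E'
from h import *
go(K[4]+(.2055,),139.5)
E
```

```text
time: 13.9
ee_pos: [0.6268, 0.0345, 0.2704]
tcp_rot: [-90.0, -0.0, 132.2]
wrist_force: [0.8, -0.4, 0.9]
opening: 0.043
time: 14.1
ee_pos: [0.6267, 0.0345, 0.2705]
tcp_rot: [-90.0, -0.0, 139.4]
wrist_force: [-0.2, 0.6, 0.1]
opening: 0.0427
t 14.1 shift [0.0007 0.065  0.0002] turn [ 0.    -0.002  0.   ] q [  3.1  17.1  27.3 100.2   0.  -46.2]
```

```bash
python3 -m crank '0.0007 0.04 0 0 0 0;0.0007 0.0645 0 0 0 0;0.0007 0.0645 0 0 0 0' && python3 -m crank '0 0 0 0 0 0;0 0 0 0 0 0;0 0 0 0 0 0;0 0 0 0 0 0;0 0 0 0 0 0' 1 60; python3 s.py
python3 -m crank '0 0 0 0 0.12 0;0 0.0005 0 0 0.24 0;0 0.0005 0 0 0.35 0'; python3 s.py
```

```text
time: 14.4
ee_pos: [0.6247, 0.0348, 0.2021]
tcp_rot: [-89.8, -0.2, 139.0]
wrist_force: [-0.1, 0.2, 0.3]
opening: 0.0429
time: 14.9
ee_pos: [0.6259, 0.0354, 0.2081]
tcp_rot: [-90.1, 0.0, 139.1]
wrist_force: [-5.4, 2.4, 3.7]
opening: 0.0114
time: 15.2
ee_pos: [0.6259, 0.0354, 0.2077]
tcp_rot: [-90.1, -0.0, 118.8]
wrist_force: [-5.0, 2.9, 3.5]
opening: 0.0118Traceback (most recent call last):
  File "s.py", line 2, in <module>
    o=bot.get_obs();print('tau',o['torque'].round(3),'F',o['wrist_force'].round(1),'yaw',o['tcp_rot'].round(2)[2],'z',o['ee_pos'].round(4),o['opening'].round(4))
                                                                                                                                           ^^^^^^^^^^^^^^^^^^
AttributeError: 'float' object has no attribute 'round'
Traceback (most recent call last):
  File "s.py", line 2, in <module>
    o=bot.get_obs();print('tau',o['torque'].round(3),'F',o['wrist_force'].round(1),'yaw',o['tcp_rot'].round(2)[2],'z',o['ee_pos'].round(4),o['opening'].round(4))
                                                                                                                                           ^^^^^^^^^^^^^^^^^^
AttributeError: 'float' object has no attribute 'round'
```

```bash
sed -i "s/o\['opening'\].round(4)/o['opening']/" s.py; python3 s.py; python3 -m crank '0 0 0 0 0.1 0;0 0.0003 0 0 0.18 0'; python3 s.py
```

```text
tau [0.514 1.137 0.099] F [-5.   2.9  3.5] yaw 118.79 z [0.6259 0.0354 0.2077] 0.011783105038100945
time: 15.4
ee_pos: [0.6259, 0.0354, 0.2073]
tcp_rot: [-90.1, -0.0, 108.5]
wrist_force: [-5.0, 2.7, 4.0]
opening: 0.012
tau [0.461 1.291 0.116] F [-5.   2.7  4. ] yaw 108.53 z [0.6259 0.0354 0.2073] 0.011987040087127197
```

```bash
python3 -m crank '0 0 0 0 0.1 0;0 0.0003 0 0 0.17 0'; python3 s.py;python3 -m crank '0 0 0 0 0 0;0 -0.03 0 0 0 0;0 -0.065 0 0 0 0' 0
python3 - <<'E'
from h import *
go(K[2]+(.27,),193.3)
E
```

```text
time: 15.6
ee_pos: [0.6259, 0.0353, 0.2071]
tcp_rot: [-90.1, -0.1, 98.8]
wrist_force: [-6.6, 2.7, 6.0]
opening: 0.0119
tau [0.44  1.392 0.109] F [-6.6  2.7  6. ] yaw 98.79 z [0.6259 0.0353 0.2071] 0.011897836668317239
time: 15.9
ee_pos: [0.6258, 0.0347, 0.2704]
tcp_rot: [-89.9, 0.0, 99.1]
wrist_force: [0.5, 0.5, 0.4]
opening: 0.0427
t 15.9 shift [0.1415 0.0005 0.0746] turn [-1.000e-03 -1.645e+00  1.000e-03] q [  3.2  17.   27.2 100.2  -0.   -5.9]
```

```bash
python3 -m crank '0.03 0 0.015 0 -0.145 0;0.06 0 0.03 0 -0.29 0;0.09 0 0.045 0 -0.435 0;0.12 0 0.06 0 -0.58 0;0.1415 0 0.0746 0 -0.725 0;0.1415 0 0.0746 0 -0.87 0;0.1415 0 0.0746 0 -1.015 0;0.1415 0 0.0746 0 -1.16 0';python3 -m crank '0 0 0 0 -0.145 0;0 0 0 0 -0.29 0;0 0 0 0 -0.435 0;0 0.03 0 0 -0.485 0;0 0.062 0 0 -0.485 0;0 0.062 0 0 -0.485 0';python3 s.py
```

```text
time: 16.7
ee_pos: [0.5305, 0.1632, 0.2712]
tcp_rot: [-90.1, 0.1, 165.9]
wrist_force: [0.6, -0.6, -0.7]
opening: 0.0428
time: 17.3
ee_pos: [0.5292, 0.1624, 0.2048]
tcp_rot: [-90.0, -0.3, -166.7]
wrist_force: [0.1, -0.6, -0.1]
opening: 0.0425
tau [0.043 0.034 0.002] F [ 0.1 -0.6 -0.1] yaw -166.7 z [0.5292 0.1624 0.2048] 0.042485516341434305
```

```bash
python3 -m crank '0 0 0 0 0 0;0 0 0 0 0 0;0 0 0 0 0 0;0 0 0 0 0 0;0 0 0 0 0 0' 1 60; python3 s.py
python3 -m crank '0 0 0 0 0.12 0;0 0.0005 0 0 0.24 0;0 0.0005 0 0 0.35 0'; python3 s.py;python3 -m crank '0 0 0 0 0.1 0;0 0.0003 0 0 0.18 0'; python3 s.py
```

```text
time: 17.8
ee_pos: [0.5296, 0.1627, 0.2104]
tcp_rot: [-90.0, 0.0, -166.7]
wrist_force: [-8.7, -2.4, 6.3]
opening: 0.0118
tau [-0.437  1.841  0.017] F [-8.7 -2.4  6.3] yaw -166.73 z [0.5296 0.1627 0.2104] 0.011753427355387867
time: 18.1
ee_pos: [0.5295, 0.1627, 0.2099]
tcp_rot: [-90.0, 0.0, 172.9]
wrist_force: [-9.5, -2.7, 5.5]
opening: 0.0119
tau [-0.617  2.055  0.147] F [-9.5 -2.7  5.5] yaw 172.95 z [0.5295 0.1627 0.2099] 0.011858536741019264
time: 18.3
ee_pos: [0.5294, 0.1626, 0.2096]
tcp_rot: [-90.0, 0.0, 162.7]
wrist_force: [-10.6, -2.6, 8.9]
opening: 0.0116
tau [-0.679  2.267  0.077] F [-10.6  -2.6   8.9] yaw 162.68 z [0.5294 0.1626 0.2096] 0.011602812496742316
```

```bash
python3 -m crank '0 0 0 0 0.1 0;0 0.0003 0 0 0.17 0'; python3 s.py;python3 -m crank '0 0 0 0 0 0;0 -0.03 0 0 0 0;0 -0.062 0 0 0 0' 0
python3 - <<'E'
from h import *
go(K[1]+(.27,),101)
E
```

```text
time: 18.5
ee_pos: [0.5293, 0.1626, 0.2093]
tcp_rot: [-90.0, 0.0, 153.0]
wrist_force: [-11.3, -2.4, 9.1]
opening: 0.0118
tau [-0.701  2.401  0.132] F [-11.3  -2.4   9.1] yaw 152.95 z [0.5293 0.1626 0.2093] 0.011783517593750232
time: 18.8
ee_pos: [0.5302, 0.1628, 0.2702]
tcp_rot: [-90.0, 0.0, 153.2]
wrist_force: [0.2, 0.4, 0.4]
opening: 0.0427
t 18.8 shift [-0.1069  0.0002 -0.0361] turn [ 0.     0.911 -0.   ] q [ 17.1   6.3  14.7  98.3  -0.  -46.1]
```

```bash
python3 -m crank '-0.03 0 -0.01 0 0.145 0;-0.06 0 -0.02 0 0.29 0;-0.09 0 -0.03 0 0.435 0;-0.1069 0 -0.0361 0 0.58 0;-0.1069 0 -0.0361 0 0.725 0;-0.1069 0 -0.0361 0 0.87 0;-0.1069 0 -0.0361 0 0.911 0';python3 -m crank '0 0.03 0 0 0 0;0 0.062 0 0 0 0;0 0.062 0 0 0 0'; python3 -m crank '0 0 0 0 0 0;0 0 0 0 0 0;0 0 0 0 0 0;0 0 0 0 0 0;0 0 0 0 0 0' 1 60; python3 s.py
python3 -m crank '0 0 0 0 0.12 0;0 0.0005 0 0 0.24 0;0 0.0005 0 0 0.35 0'; python3 s.py;python3 -m crank '0 0 0 0 0.1 0;0 0.0003 0 0 0.18 0'; python3 s.py
```

```text
time: 19.5
ee_pos: [0.6427, 0.1468, 0.2699]
tcp_rot: [-90.1, -0.0, 100.7]
wrist_force: [-0.4, 0.7, -0.1]
opening: 0.0427
time: 19.8
ee_pos: [0.6409, 0.1465, 0.2032]
tcp_rot: [-89.7, 0.0, 101.0]
wrist_force: [-0.8, -0.3, -1.4]
opening: 0.0428
time: 20.3
ee_pos: [0.6426, 0.1477, 0.2096]
tcp_rot: [-90.3, -0.1, 101.0]
wrist_force: [-0.3, 4.7, 7.8]
opening: 0.012
tau [ 0.879  0.343 -0.026] F [-0.3  4.7  7.8] yaw 101.0 z [0.6426 0.1477 0.2096] 0.011971112974035192
time: 20.6
ee_pos: [0.6426, 0.1472, 0.2091]
tcp_rot: [-90.2, -0.1, 80.6]
wrist_force: [-1.4, 1.9, 6.3]
opening: 0.0118
tau [ 0.191  0.369 -0.009] F [-1.4  1.9  6.3] yaw 80.65 z [0.6426 0.1472 0.2091] 0.011817378039604323
time: 20.8
ee_pos: [0.6425, 0.147, 0.2088]
tcp_rot: [-90.2, -0.1, 70.4]
wrist_force: [-2.5, -0.1, 7.6]
opening: 0.0117
tau [0.    0.607 0.069] F [-2.5 -0.1  7.6] yaw 70.38 z [0.6425 0.147  0.2088] 0.011740649015659237
```

```bash
python3 -m crank '0 0 0 0 0.1 0;0 0.0003 0 0 0.17 0'; python3 s.py;python3 -m crank '0 0 0 0 0 0;0 -0.03 0 0 0 0;0 -0.062 0 0 0 0' 0
python3 - <<'E'
from h import *
go(K[3]+(.27,),64.9)
E
```

```text
time: 21.0
ee_pos: [0.6424, 0.1467, 0.2086]
tcp_rot: [-90.2, -0.1, 60.6]
wrist_force: [-3.7, -0.3, 8.7]
opening: 0.0119
tau [-0.185  0.85   0.055] F [-3.7 -0.3  8.7] yaw 60.64 z [0.6424 0.1467 0.2086] 0.011927341101729336
time: 21.3
ee_pos: [0.6417, 0.1465, 0.268]
tcp_rot: [-90.0, 0.1, 61.0]
wrist_force: [0.6, 0.2, 0.8]
opening: 0.043
t 21.3 shift [-0.1458 -0.0018  0.0649] turn [-0.001 -0.069 -0.001] q [ 12.9  21.9  33.2 101.3  -0.   41.9]
```

```bash
python3 -m crank '-0.037 0 0.016 0 -0.02 0;-0.074 0 0.032 0 -0.04 0;-0.111 0 0.048 0 -0.069 0;-0.1458 -0.001 0.0649 0 -0.069 0;-0.1458 -0.001 0.0649 0 -0.069 0';python3 -m crank '0 0.03 0 0 0 0;0 0.062 0 0 0 0;0 0.062 0 0 0 0'; python3 -m crank '0 0 0 0 0 0;0 0 0 0 0 0;0 0 0 0 0 0;0 0 0 0 0 0;0 0 0 0 0 0' 1 60; python3 s.py
python3 -m crank '0 0 0 0 0.12 0;0 0.0005 0 0 0.24 0;0 0.0005 0 0 0.35 0'; python3 s.py;python3 -m crank '0 0 0 0 0.1 0;0 0.0003 0 0 0.18 0'; python3 s.py
```

```text
time: 21.8
ee_pos: [0.5117, 0.049, 0.2708]
tcp_rot: [-90.1, -0.0, 64.8]
wrist_force: [0.5, -0.7, 0.2]
opening: 0.0429
time: 22.1
ee_pos: [0.5132, 0.051, 0.2033]
tcp_rot: [-89.8, 0.2, 64.9]
wrist_force: [0.2, -0.0, 0.2]
opening: 0.0425
time: 22.6
ee_pos: [0.5149, 0.0507, 0.2087]
tcp_rot: [-90.2, -0.0, 64.8]
wrist_force: [-2.7, -3.3, 6.2]
opening: 0.0118
tau [-0.685  0.493  0.042] F [-2.7 -3.3  6.2] yaw 64.8 z [0.5149 0.0507 0.2087] 0.011840714609753203
time: 22.9
ee_pos: [0.5147, 0.0504, 0.2082]
tcp_rot: [-90.2, -0.0, 44.5]
wrist_force: [-3.0, -5.9, 6.1]
opening: 0.0116
tau [-1.242  0.726  0.096] F [-3.  -5.9  6.1] yaw 44.46 z [0.5147 0.0504 0.2082] 0.011597281627010968
time: 23.1
ee_pos: [0.5145, 0.0502, 0.2079]
tcp_rot: [-90.2, -0.0, 34.2]
wrist_force: [-4.6, -6.3, 9.1]
opening: 0.0122
tau [-1.443  1.051 -0.01 ] F [-4.6 -6.3  9.1] yaw 34.18 z [0.5145 0.0502 0.2079] 0.012186599819803228
```

```bash
python3 -m crank '0 0 0 0 0.1 0;0 0.0003 0 0 0.17 0'; python3 s.py;python3 -m crank '0 0 0 0 0 0;0 -0.03 0 0 0 0;0 -0.062 0 0 0 0' 0
python3 - <<'E'
from h import *
go(K[4]+(.27,),98.8)
E
```

```text
time: 23.3
ee_pos: [0.5143, 0.0501, 0.2076]
tcp_rot: [-90.2, -0.0, 24.5]
wrist_force: [-6.6, -7.4, 10.6]
opening: 0.0118
tau [-1.497  1.237  0.13 ] F [-6.6 -7.4 10.6] yaw 24.45 z [0.5143 0.0501 0.2076] 0.011845450737394878
time: 23.6
ee_pos: [0.5141, 0.0512, 0.2681]
tcp_rot: [-90.0, 0.0, 24.8]
wrist_force: [0.0, 0.5, 1.1]
opening: 0.0427
t 23.6 shift [ 0.0948 -0.002  -0.0619] turn [-1.000e-03 -1.292e+00 -0.000e+00] q [ 5.7  1.1  8.9 97.9  0.  70.9]
```

```bash
python3 -m crank '0.025 0 -0.015 0 -0.145 0;0.05 0 -0.03 0 -0.29 0;0.07 0 -0.045 0 -0.435 0;0.0948 -0.001 -0.0619 0 -0.58 0;0.0948 -0.001 -0.0619 0 -0.725 0;0.0948 -0.001 -0.0619 0 -0.87 0;0.0948 -0.001 -0.0619 0 -1.015 0;0.0948 -0.001 -0.0619 0 -1.16 0';python3 -m crank '0 0.03 0 0 -0.132 0;0 0.063 0 0 -0.132 0;0 0.063 0 0 -0.132 0'; python3 -m crank '0 0 0 0 0 0;0 0 0 0 0 0;0 0 0 0 0 0;0 0 0 0 0 0;0 0 0 0 0 0' 1 60; python3 s.py
python3 -m crank '0 0 0 0 0.06 0;0 0.0001 0 0 0.12 0'; python3 s.py;python3 -m crank '0 0 0 0 0.06 0;0 0.0002 0 0 0.12 0'; python3 s.py
```

```text
time: 24.4
ee_pos: [0.6268, 0.0347, 0.2689]
tcp_rot: [-90.1, -0.0, 91.6]
wrist_force: [-0.0, 0.1, 0.0]
opening: 0.0431
time: 24.7
ee_pos: [0.6249, 0.0346, 0.2011]
tcp_rot: [-89.6, -0.1, 98.8]
wrist_force: [-0.5, 0.7, -0.7]
opening: 0.0429
time: 25.2
ee_pos: [0.627, 0.0354, 0.2081]
tcp_rot: [-90.2, -0.1, 98.8]
wrist_force: [-0.5, 4.8, 3.8]
opening: 0.0118
tau [0.985 0.192 0.04 ] F [-0.5  4.8  3.8] yaw 98.77 z [0.627  0.0354 0.2081] 0.011829875732423804
time: 25.4
ee_pos: [0.6269, 0.0353, 0.208]
tcp_rot: [-90.2, -0.1, 91.8]
wrist_force: [-1.7, 4.4, 3.4]
opening: 0.0118
tau [0.788 0.308 0.056] F [-1.7  4.4  3.4] yaw 91.76 z [0.6269 0.0353 0.208 ] 0.011772130123599116
time: 25.6
ee_pos: [0.6269, 0.0352, 0.2079]
tcp_rot: [-90.2, -0.1, 84.9]
wrist_force: [-1.7, 4.2, 5.2]
opening: 0.0116
tau [0.589 0.413 0.194] F [-1.7  4.2  5.2] yaw 84.88 z [0.6269 0.0352 0.2079] 0.011610456771425482
```

```bash
python3 -m crank '0 0 0 0 0.06 0;0 0.0001 0 0 0.1 0'>/dev/null; python3 s.py;python3 -m crank '0 0 0 0 0.06 0;0 0.0002 0 0 0.1 0'>/dev/null; python3 s.py
```

```text
tau [0.517 0.495 0.288] F [-1.9  1.6  4.6] yaw 79.16 z [0.6269 0.0351 0.2078] 0.012006424599350527
tau [0.416 0.632 0.36 ] F [-2.   2.8  6.2] yaw 73.43 z [0.6268 0.0349 0.2078] 0.01200446311116683
```

Knob4 has met its seat, at about 0.36 N m. Next is the opposite knob, knob2.

```bash
python3 -m crank '0 0 0 0 0 0;0 -0.03 0 0 0 0;0 -0.063 0 0 0 0' 0
python3 - <<'E'
from h import *
go(K[2]+(.27,),153)
E
```

```text
time: 26.3
ee_pos: [0.626, 0.0342, 0.2685]
tcp_rot: [-90.0, 0.0, 73.6]
wrist_force: [0.0, 0.7, 0.3]
opening: 0.0427
t 26.3 shift [ 0.096  -0.0015  0.1284] turn [-1.000e-03 -1.386e+00  0.000e+00] q [  3.1  16.9  26.9 100.   -0.   19.6]
```

```bash
python3 -m crank '0.02 0 0.03 0 -0.145 0;0.045 0 0.06 0 -0.29 0;0.07 0 0.09 0 -0.435 0;0.09 0 0.12 0 -0.58 0;0.096 0 0.1284 0 -0.725 0;0.096 0 0.1284 0 -0.87 0;0.096 0 0.1284 0 -1.015 0;0.096 0 0.1284 0 -1.16 0';python3 -m crank '0 0 0 0 -0.145 0;0 0.03 0 0 -0.226 0;0 0.063 0 0 -0.226 0;0 0.063 0 0 -0.226 0'; python3 -m crank '0 0 0 0 0 0;0 0 0 0 0 0;0 0 0 0 0 0;0 0 0 0 0 0;0 0 0 0 0 0' 1 60; python3 s.py
python3 -m crank '0 0 0 0 0.06 0;0 0.0001 0 0 0.12 0'>/dev/null; python3 s.py;python3 -m crank '0 0 0 0 0.06 0;0 0.0002 0 0 0.1 0'>/dev/null; python3 s.py
```

```text
time: 27.1
ee_pos: [0.5306, 0.1631, 0.269]
tcp_rot: [-90.1, 0.1, 140.4]
wrist_force: [-0.7, -0.3, -0.0]
opening: 0.0426
time: 27.5
ee_pos: [0.5291, 0.1624, 0.2015]
tcp_rot: [-89.8, -0.2, 153.0]
wrist_force: [0.8, -0.3, 0.5]
opening: 0.0427
time: 28.0
ee_pos: [0.5299, 0.1638, 0.2075]
tcp_rot: [-90.1, -0.0, 153.0]
wrist_force: [-7.1, 2.7, 6.4]
opening: 0.0119
tau [0.614 1.704 0.093] F [-7.1  2.7  6.4] yaw 152.98 z [0.5299 0.1638 0.2075] 0.011911711042739031
tau [0.539 1.548 0.065] F [-7.6  2.7  4.8] yaw 145.97 z [0.5299 0.1637 0.2074] 0.011563078205595927
tau [0.491 1.572 0.128] F [-7.1  1.9  5.7] yaw 140.23 z [0.53   0.1636 0.2072] 0.01205888754052131
```

```bash
for i in 1 ; do python3 -m crank '0 0 0 0 0.06 0;0 0.0002 0 0 0.1 0'>/dev/null; python3 s.py;python3 -m crank '0 0 0 0 0.06 0;0 0.0002 0 0 0.1 0'>/dev/null; python3 s.py; done
```

```text
tau [0.31  1.559 0.232] F [-6.7  2.9  5.4] yaw 134.51 z [0.53   0.1636 0.2071] 0.011720135127066463
tau [0.163 1.607 0.21 ] F [-7.2  2.   7.7] yaw 128.78 z [0.53   0.1635 0.207 ] 0.011798024222363356
```

```bash
python3 -m crank '0 0 0 0 0.06 0;0 0.0001 0 0 0.1 0'>/dev/null; python3 s.py
```

```text
tau [0.128 1.609 0.343] F [-7.9  1.1  7.2] yaw 123.06 z [0.5301 0.1634 0.207 ] 0.011607452443053303
```

```bash
python3 -m crank '0 0 0 0 0 0;0 -0.03 0 0 0 0;0 -0.063 0 0 0 0' 0
python3 - <<'E'
from h import *
go(K[1]+(.27,),60.6)
E
```

```text
time: 29.3
ee_pos: [0.5303, 0.1628, 0.2683]
tcp_rot: [-90.0, 0.0, 123.2]
wrist_force: [1.4, 0.3, 0.8]
opening: 0.043
t 29.3 shift [-0.0744 -0.0017 -0.0847] turn [ 0.     1.092 -0.   ] q [ 17.1   6.3  14.4  98.1  -0.  -16.1]
```

```bash
python3 -m crank '-0.02 0 -0.025 0 0.145 0;-0.04 0 -0.05 0 0.29 0;-0.065 0 -0.075 0 0.435 0;-0.0744 0 -0.0847 0 0.58 0;-0.0744 0 -0.0847 0 0.725 0;-0.0744 0 -0.0847 0 0.87 0;-0.0744 0 -0.0847 0 1.015 0;-0.0744 0 -0.0847 0 1.092 0';python3 -m crank '0 0.03 0 0 0 0;0 0.063 0 0 0 0;0 0.063 0 0 0 0'; python3 -m crank '0 0 0 0 0 0;0 0 0 0 0 0;0 0 0 0 0 0;0 0 0 0 0 0;0 0 0 0 0 0' 1 60; python3 s.py
python3 -m crank '0 0 0 0 0.06 0;0 0.0001 0 0 0.12 0'>/dev/null; python3 s.py;python3 -m crank '0 0 0 0 0.06 0;0 0.0002 0 0 0.1 0'>/dev/null; python3 s.py
```

```text
time: 30.1
ee_pos: [0.6425, 0.1468, 0.2684]
tcp_rot: [-90.1, -0.1, 60.3]
wrist_force: [-0.6, -0.4, -0.4]
opening: 0.0427
time: 30.4
ee_pos: [0.6408, 0.1465, 0.2003]
tcp_rot: [-89.8, 0.2, 60.6]
wrist_force: [-0.7, -1.4, -0.2]
opening: 0.0427
time: 30.9
ee_pos: [0.6427, 0.1469, 0.207]
tcp_rot: [-90.2, -0.1, 60.6]
wrist_force: [-1.3, -1.3, 7.4]
opening: 0.0116
tau [-0.27   0.307  0.025] F [-1.3 -1.3  7.4] yaw 60.56 z [0.6427 0.1469 0.207 ] 0.011605386503259527
tau [-0.558  0.455  0.17 ] F [-2.4 -2.5  7. ] yaw 53.56 z [0.6426 0.1467 0.2069] 0.01195820678919488
tau [-0.709  0.663  0.222] F [-2.7 -3.5  9.1] yaw 47.83 z [0.6425 0.1466 0.2069] 0.011574079713033246
```

```bash
python3 -m crank '0 0 0 0 0.05 0;0 0.0001 0 0 0.1 0'>/dev/null; python3 s.py; python3 -m crank '0 0 0 0 0.03 0'>/dev/null; python3 s.py
```

```text
tau [-0.861  0.807  0.316] F [-3.5 -4.6  8.8] yaw 42.12 z [0.6424 0.1464 0.2068] 0.012030353623233441
tau [-0.851  0.792  0.378] F [-3.9 -3.1  8. ] yaw 40.41 z [0.6424 0.1464 0.2068] 0.011686637737522317
```

```bash
python3 -m crank '0 0 0 0 0 0;0 -0.03 0 0 0 0;0 -0.063 0 0 0 0' 0
python3 - <<'E'
from h import *
go(K[3]+(.27,),24.5)
E
```

```text
time: 31.9
ee_pos: [0.6416, 0.1469, 0.267]
tcp_rot: [-90.0, 0.1, 40.6]
wrist_force: [0.5, 0.2, 0.7]
opening: 0.0425
t 31.9 shift [-0.1595 -0.0028  0.0098] turn [-0.001  0.28  -0.001] q [ 12.9  21.9  33.  101.2   0.   62.3]
```

```bash
python3 -m crank '-0.04 0 0.002 0 0.07 0;-0.08 0 0.005 0 0.14 0;-0.12 0 0.0075 0 0.21 0;-0.1595 -0.001 0.0098 0 0.28 0;-0.1595 -0.001 0.0098 0 0.28 0';python3 -m crank '0 0.03 0 0 0 0;0 0.0625 0 0 0 0;0 0.0625 0 0 0 0'; python3 -m crank '0 0 0 0 0 0;0 0 0 0 0 0;0 0 0 0 0 0;0 0 0 0 0 0;0 0 0 0 0 0' 1 60; python3 s.py
python3 -m crank '0 0 0 0 0.06 0;0 0.0001 0 0 0.12 0'>/dev/null; python3 s.py;python3 -m crank '0 0 0 0 0.06 0;0 0.0002 0 0 0.1 0'>/dev/null; python3 s.py
```

```text
time: 32.4
ee_pos: [0.5118, 0.0489, 0.2698]
tcp_rot: [-90.1, -0.1, 24.3]
wrist_force: [1.3, -0.1, 0.7]
opening: 0.0427
time: 32.7
ee_pos: [0.5133, 0.0508, 0.2018]
tcp_rot: [-89.9, 0.3, 24.5]
wrist_force: [0.3, -0.2, -0.1]
opening: 0.0428
time: 33.2
ee_pos: [0.5142, 0.0506, 0.2074]
tcp_rot: [-90.0, -0.1, 24.5]
wrist_force: [-6.4, -2.1, 4.7]
opening: 0.0121
tau [-0.416  1.358  0.048] F [-6.4 -2.1  4.7] yaw 24.48 z [0.5142 0.0506 0.2074] 0.012091829337857138
tau [-0.585  1.388 -0.006] F [-6.6 -2.3  5.2] yaw 17.47 z [0.5141 0.0505 0.2072] 0.011831684998870618
tau [-0.538  1.551  0.035] F [-7.7 -3.   6.2] yaw 11.74 z [0.5141 0.0505 0.2071] 0.01200241688983701
```

```bash
python3 -m crank '0 0 0 0 0.05 0;0 0.0001 0 0 0.1 0'>/dev/null; python3 s.py; python3 -m crank '0 0 0 0 0.05 0;0 0.0001 0 0 0.1 0'>/dev/null; python3 s.py
```

```text
tau [-0.6    1.613  0.136] F [-7.8 -3.6  6.9] yaw 6.03 z [0.514  0.0505 0.207 ] 0.012188119554822584
tau [-0.696  1.719  0.284] F [-7.5 -2.8  6.4] yaw 0.31 z [0.514  0.0504 0.207 ] 0.011719362467467057
```

```bash
python3 -m crank '0 0 0 0 0.04 0;0 0.0001 0 0 0.07 0'>/dev/null; python3 s.py; python3 -m crank '0 0 0 0 0 0;0 -0.03 0 0 0 0;0 -0.063 0 0 0 0' 0
python3 - <<'E'
from h import *
go(K[4]+(.27,),73.4)
E
```

```text
tau [-0.688  1.818  0.266] F [-7.6 -2.6  7.3] yaw -3.68 z [0.5139 0.0504 0.207 ] 0.011846883562503617
time: 34.5
ee_pos: [0.5143, 0.0508, 0.2688]
tcp_rot: [-90.0, 0.0, -3.6]
wrist_force: [0.8, -0.1, 0.1]
opening: 0.0428
t 34.5 shift [ 0.1126 -0.0013 -0.009 ] turn [-0.    -1.343 -0.   ] q [ 5.6  1.1  9.  97.9  0.  99.2]
```

```bash
python3 -m crank '0.03 0 -0.003 0 -0.145 0;0.06 0 -0.006 0 -0.29 0;0.09 0 -0.008 0 -0.435 0;0.1126 0 -0.009 0 -0.58 0;0.1126 0 -0.009 0 -0.725 0;0.1126 0 -0.009 0 -0.87 0;0.1126 0 -0.009 0 -1.015 0;0.1126 0 -0.009 0 -1.16 0';python3 -m crank '0 0 0 0 -0.145 0;0 0.03 0 0 -0.183 0;0 0.063 0 0 -0.183 0;0 0.063 0 0 -0.183 0'; python3 -m crank '0 0 0 0 0 0;0 0 0 0 0 0;0 0 0 0 0 0;0 0 0 0 0 0;0 0 0 0 0 0' 1 60; python3 s.py
python3 -m crank '0 0 0 0 0.03 0'>/dev/null; python3 s.py;python3 -m crank '0 0 0 0 0.03 0'>/dev/null; python3 s.py
```

```text
time: 35.3
ee_pos: [0.6268, 0.0348, 0.2687]
tcp_rot: [-90.1, -0.1, 63.2]
wrist_force: [-0.1, 0.2, -0.2]
opening: 0.0426
time: 35.7
ee_pos: [0.625, 0.0347, 0.2009]
tcp_rot: [-89.7, 0.1, 73.4]
wrist_force: [-0.7, -0.7, -0.6]
opening: 0.0427
time: 36.2
ee_pos: [0.6273, 0.035, 0.2073]
tcp_rot: [-90.3, -0.1, 73.4]
wrist_force: [2.4, 2.0, 7.0]
opening: 0.0117
tau [ 0.42  -0.428  0.11 ] F [2.4 2.  7. ] yaw 73.36 z [0.6273 0.035  0.2073] 0.011717849319405789
tau [ 0.268 -0.406  0.272] F [1.9 1.1 6.4] yaw 71.64 z [0.6273 0.035  0.2073] 0.011535825156234506
tau [ 0.214 -0.4    0.376] F [1.4 1.9 6.9] yaw 69.87 z [0.6273 0.0349 0.2073] 0.011585124523599893
```

```bash
python3 -m crank '0 0 0 0 0.03 0'>/dev/null; python3 s.py;python3 -m crank '0 0 0 0 0.02 0'>/dev/null; python3 s.py
```

```text
tau [ 0.207 -0.366  0.378] F [2.8 0.8 6.4] yaw 68.15 z [0.6273 0.0349 0.2073] 0.011727230733084121
tau [ 0.188 -0.463  0.44 ] F [0.9 1.2 6.7] yaw 67.01 z [0.6273 0.0349 0.2073] 0.012053987813609742
```

Knob4 is now at about 0.41 N m. Knob2 next.

```bash
python3 -m crank '0 0 0 0 0 0;0 -0.03 0 0 0 0;0 -0.063 0 0 0 0' 0
python3 - <<'E'
from h import *
go(K[2]+(.27,),123)
E
```

```text
time: 36.9
ee_pos: [0.6255, 0.0345, 0.2676]
tcp_rot: [-89.9, 0.1, 67.1]
wrist_force: [1.8, 0.3, 0.1]
opening: 0.0427
t 36.9 shift [ 0.0807 -0.0022  0.138 ] turn [-0.002 -0.976 -0.   ] q [  3.2  16.9  26.8 100.   -0.   26.1]
```

```bash
python3 -m crank '0.02 0 0.03 0 -0.145 0;0.04 0 0.06 0 -0.29 0;0.06 0 0.09 0 -0.435 0;0.075 0 0.12 0 -0.58 0;0.0807 -0.001 0.138 0 -0.725 0;0.0807 -0.001 0.138 0 -0.87 0;0.0807 -0.001 0.138 0 -0.976 0';python3 -m crank '0 0.03 0 0 0 0;0 0.063 0 0 0 0;0 0.063 0 0 0 0'; python3 -m crank '0 0 0 0 0 0;0 0 0 0 0 0;0 0 0 0 0 0;0 0 0 0 0 0;0 0 0 0 0 0' 1 60; python3 s.py
python3 -m crank '0 0 0 0 0.03 0'>/dev/null; python3 s.py;python3 -m crank '0 0 0 0 0.03 0'>/dev/null; python3 s.py
```

```text
time: 37.6
ee_pos: [0.5301, 0.1633, 0.2694]
tcp_rot: [-90.0, 0.0, 123.4]
wrist_force: [-0.6, 0.2, 0.8]
opening: 0.0424
time: 37.9
ee_pos: [0.5289, 0.1622, 0.2017]
tcp_rot: [-89.6, -0.1, 123.0]
wrist_force: [0.1, 0.1, 0.4]
opening: 0.0428
time: 38.4
ee_pos: [0.5306, 0.1639, 0.208]
tcp_rot: [-90.2, -0.1, 123.0]
wrist_force: [-3.9, 4.8, 2.9]
opening: 0.0116
tau [0.867 0.875 0.232] F [-3.9  4.8  2.9] yaw 123.03 z [0.5306 0.1639 0.208 ] 0.01157463372094554
tau [0.799 0.82  0.394] F [-3.4  4.8  3.2] yaw 121.3 z [0.5306 0.1638 0.208 ] 0.01174627261659811
tau [0.772 0.826 0.361] F [-4.   4.5  2.2] yaw 119.52 z [0.5306 0.1638 0.208 ] 0.011704651499097343
```

```bash
python3 -m crank '0 0 0 0 0.02 0'>/dev/null; python3 s.py;python3 -m crank '0 0 0 0 0.02 0'>/dev/null; python3 s.py;python3 -m crank '0 0 0 0 0 0;0 -0.03 0 0 0 0;0 -0.063 0 0 0 0' 0
python3 - <<'E'
from h import *
go(K[1]+(.27,),40.4)
E
```

```text
tau [0.69  0.829 0.393] F [-3.8  3.1  2.3] yaw 118.38 z [0.5306 0.1637 0.208 ] 0.011536337287049782
tau [0.678 0.814 0.457] F [-4.5  3.8  2.4] yaw 117.25 z [0.5306 0.1637 0.2079] 0.011666544545875594
time: 39.1
ee_pos: [0.5304, 0.1626, 0.2698]
tcp_rot: [-90.0, 0.0, 117.2]
wrist_force: [0.1, 0.1, 0.4]
opening: 0.043
t 39.1 shift [-0.0651 -0.0002 -0.0919] turn [-0.     1.341 -0.   ] q [ 17.1   6.4  14.7  98.3  -0.  -10.2]
```

```bash
python3 -m crank '-0.02 0 -0.025 0 0.145 0;-0.04 0 -0.05 0 0.29 0;-0.06 0 -0.08 0 0.435 0;-0.0651 0 -0.0919 0 0.58 0;-0.0651 0 -0.0919 0 0.725 0;-0.0651 0 -0.0919 0 0.87 0;-0.0651 0 -0.0919 0 1.015 0;-0.0651 0 -0.0919 0 1.16 0';python3 -m crank '0 0 0 0 0.145 0;0 0.03 0 0 0.181 0;0 0.063 0 0 0.181 0;0 0.063 0 0 0.181 0'; python3 -m crank '0 0 0 0 0 0;0 0 0 0 0 0;0 0 0 0 0 0;0 0 0 0 0 0;0 0 0 0 0 0' 1 60; python3 s.py
python3 -m crank '0 0 0 0 0.03 0'>/dev/null; python3 s.py;python3 -m crank '0 0 0 0 0.03 0'>/dev/null; python3 s.py
```

```text
time: 39.9
ee_pos: [0.6425, 0.1468, 0.2698]
tcp_rot: [-90.1, -0.1, 50.4]
wrist_force: [-0.3, -0.2, -0.4]
opening: 0.0429
time: 40.3
ee_pos: [0.6408, 0.1465, 0.2018]
tcp_rot: [-89.9, 0.3, 40.4]
wrist_force: [0.2, 0.3, 0.1]
opening: 0.0427
time: 40.8
ee_pos: [0.6422, 0.1468, 0.2085]
tcp_rot: [-90.1, -0.1, 40.4]
wrist_force: [-4.4, -2.2, 5.4]
opening: 0.0117
tau [-0.418  1.021  0.184] F [-4.4 -2.2  5.4] yaw 40.41 z [0.6422 0.1468 0.2085] 0.01165640338750174
tau [-0.503  1.056  0.375] F [-5.2 -1.7  5.3] yaw 38.68 z [0.6422 0.1468 0.2085] 0.011912579176434271
tau [-0.502  1.151  0.371] F [-4.8 -2.3  5. ] yaw 36.91 z [0.6421 0.1468 0.2085] 0.012008696700335884
```

```bash
python3 -m crank '0 0 0 0 0.02 0'>/dev/null; python3 s.py;python3 -m crank '0 0 0 0 0.02 0'>/dev/null; python3 s.py;python3 -m crank '0 0 0 0 0 0;0 -0.03 0 0 0 0;0 -0.063 0 0 0 0' 0
python3 - <<'E'
from h import *
go(K[3]+(.27,),-3.7)
E
```

```text
tau [-0.541  1.202  0.299] F [-5.  -2.1  5.8] yaw 35.77 z [0.6421 0.1468 0.2085] 0.011619499682784609
tau [-0.531  1.217  0.462] F [-5.6 -3.9  6.7] yaw 34.65 z [0.642  0.1467 0.2085] 0.01181425447247589
time: 41.5
ee_pos: [0.6419, 0.1469, 0.2695]
tcp_rot: [-90.0, 0.0, 34.7]
wrist_force: [0.0, 0.3, 1.2]
opening: 0.0427
t 41.5 shift [-0.1599 -0.0005 -0.0065] turn [-0.    0.67 -0.  ] q [ 12.9  22.   33.4 101.5   0.   68.2]
```

```bash
python3 -m crank '-0.04 0 -0.002 0 0.14 0;-0.08 0 -0.003 0 0.28 0;-0.12 0 -0.005 0 0.42 0;-0.1599 0 -0.0065 0 0.56 0;-0.1599 0 -0.0065 0 0.67 0;-0.1599 0 -0.0065 0 0.67 0';python3 -m crank '0 0.03 0 0 0 0;0 0.063 0 0 0 0;0 0.063 0 0 0 0'; python3 -m crank '0 0 0 0 0 0;0 0 0 0 0 0;0 0 0 0 0 0;0 0 0 0 0 0;0 0 0 0 0 0' 1 60; python3 s.py
python3 -m crank '0 0 0 0 0.03 0'>/dev/null; python3 s.py;python3 -m crank '0 0 0 0 0.03 0'>/dev/null; python3 s.py
```

```text
time: 42.1
ee_pos: [0.5142, 0.0502, 0.2705]
tcp_rot: [-90.0, -0.2, -3.8]
wrist_force: [0.3, -0.0, 0.5]
opening: 0.0429
time: 42.4
ee_pos: [0.5134, 0.0509, 0.202]
tcp_rot: [-90.0, 0.3, -3.5]
wrist_force: [0.9, 0.3, -0.1]
opening: 0.0426
time: 42.9
ee_pos: [0.514, 0.0511, 0.2078]
tcp_rot: [-90.0, -0.0, -3.6]
wrist_force: [-7.3, 2.0, 4.7]
opening: 0.0118
tau [0.204 1.431 0.187] F [-7.3  2.   4.7] yaw -3.64 z [0.514  0.0511 0.2078] 0.01176550356332995
tau [0.139 1.384 0.3  ] F [-6.   0.6  4.4] yaw -5.37 z [0.514  0.0511 0.2078] 0.012183023315532279
tau [0.252 1.517 0.292] F [-7.1  1.2  5.4] yaw -7.13 z [0.5139 0.0511 0.2078] 0.011851588563237885
```

```bash
python3 -m crank '0 0 0 0 0.04 0'>/dev/null; python3 s.py;python3 -m crank '0 0 0 0 0.03 0'>/dev/null; python3 s.py;python3 -m crank '0 0 0 0 0.02 0'>/dev/null; python3 s.py
```

```text
tau [0.156 1.511 0.388] F [-6.9  1.5  4.6] yaw -9.43 z [0.5139 0.0511 0.2078] 0.011978872483750923
tau [0.224 1.468 0.35 ] F [-8.   1.4  3.4] yaw -11.16 z [0.5139 0.0511 0.2078] 0.01161791100147158
tau [0.224 1.445 0.317] F [-7.1  0.9  4.4] yaw -12.29 z [0.5139 0.051  0.2078] 0.011591832366183392
```

```bash
python3 -m crank '0 0 0 0 0.03 0'>/dev/null; python3 s.py;python3 -m crank '0 0 0 0 0.02 0'>/dev/null; python3 s.py;python3 -m crank '0 0 0 0 0 0;0 -0.03 0 0 0 0;0 -0.063 0 0 0 0' 0
python3 - <<'E'
from h import *
go(K[4]+(.27,),67)
E
```

```text
tau [0.167 1.459 0.38 ] F [-7.2  0.9  4.3] yaw -13.99 z [0.5139 0.0511 0.2078] 0.011971237988801278
tau [0.12  1.522 0.453] F [-7.8  0.6  4.6] yaw -15.14 z [0.5139 0.0511 0.2077] 0.012049201197959733
time: 43.9
ee_pos: [0.5143, 0.0507, 0.2699]
tcp_rot: [-90.0, -0.0, -15.1]
wrist_force: [0.8, 0.0, 0.3]
opening: 0.0426
t 43.9 shift [ 1.121e-01 -1.000e-04  1.380e-02] turn [ 0.    -1.433  0.   ] q [  5.6   1.1   9.1  98.   -0.  110.8]
```

Check knob4, the first one tightened, for relaxation.

```bash
python3 -m crank '0.03 0 0.003 0 -0.145 0;0.06 0 0.006 0 -0.29 0;0.09 0 0.01 0 -0.435 0;0.1121 0 0.0138 0 -0.58 0;0.1121 0 0.0138 0 -0.725 0;0.1121 0 0.0138 0 -0.87 0;0.1121 0 0.0138 0 -1.015 0;0.1121 0 0.0138 0 -1.16 0';python3 -m crank '0 0 0 0 -0.145 0;0 0.03 0 0 -0.273 0;0 0.063 0 0 -0.273 0;0 0.063 0 0 -0.273 0'; python3 -m crank '0 0 0 0 0 0;0 0 0 0 0 0;0 0 0 0 0 0;0 0 0 0 0 0;0 0 0 0 0 0' 1 60; python3 s.py
python3 -m crank '0 0 0 0 0.03 0'>/dev/null; python3 s.py;python3 -m crank '0 0 0 0 0.02 0'>/dev/null; python3 s.py
```

```text
time: 44.7
ee_pos: [0.6267, 0.0347, 0.2698]
tcp_rot: [-90.1, -0.1, 51.7]
wrist_force: [0.1, -0.4, 0.9]
opening: 0.0426
time: 45.1
ee_pos: [0.625, 0.0346, 0.202]
tcp_rot: [-89.7, 0.1, 67.0]
wrist_force: [0.7, 0.7, -1.3]
opening: 0.0428
time: 45.6
ee_pos: [0.6273, 0.0349, 0.2084]
tcp_rot: [-90.3, -0.1, 66.9]
wrist_force: [1.6, 2.0, 6.0]
opening: 0.0119
tau [ 0.288 -0.43   0.31 ] F [1.6 2.  6. ] yaw 66.95 z [0.6273 0.0349 0.2084] 0.011883693419009338
tau [ 0.144 -0.383  0.426] F [1.5 0.3 5.5] yaw 65.23 z [0.6273 0.0349 0.2083] 0.011741262117151659
tau [ 0.137 -0.467  0.397] F [ 1.7 -0.4  6. ] yaw 64.03 z [0.6272 0.0348 0.2084] 0.012156991570419894
```

Knob4 has held at about 0.41 N m. Release, retreat up, take a final look and hand in.

```bash
python3 -m crank '0 0 0 0 0 0;0 -0.03 0 0 0 0;0 -0.07 0 0 0 0;0 -0.11 0 0 0 0;0 -0.15 0 0 0 0;0 -0.15 0 0 0 0' -1
python3 - <<'E'
from h import *
cv2.imwrite('pics/w9.png',cv2.resize(vision.camera('wrist')[:,:,::-1],(640,480)));print(bot.get_obs()['wrist_force'])
E
```

```text
time: 46.4
ee_pos: [0.6264, 0.0345, 0.3626]
tcp_rot: [-90.5, -0.3, 64.1]
wrist_force: [-0.2, 0.3, 0.2]
opening: 0.0851
[ 0.73001987  0.79240048 -0.96162696]
```

View pics/w9.png

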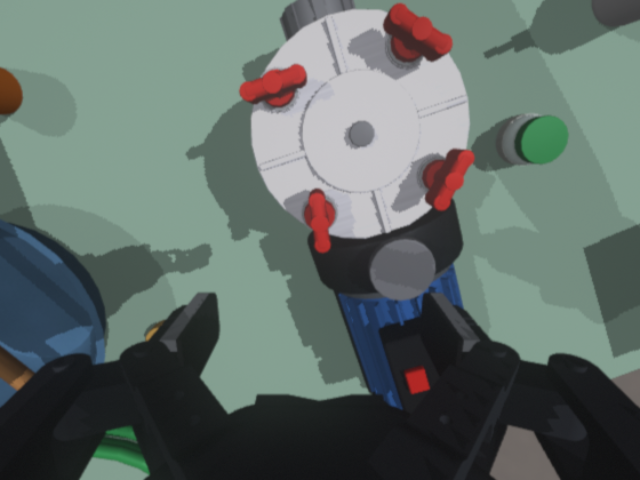

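The lid, centred at about (360,133), sits square, with all four knobs in place and the gripper clear. The jar and basin look undisturbed.

```bash
python3 -c "from workcell import bot; print(bot.job_done())"
```

```text
the job is handed in; nothing more can be done
None
```

I tightened all four wing knobs and handed the job in at about 46 s. I worked crosswise (4, 2, 1, 3) in four rounds:

- **Round 1:** 0.61 rad on each knob.
- **Round 2:** a further 0.70 rad on each, with no seat met yet.
- **Round 3:** onto the seat, reaching about 0.27 to 0.36 N m.
- **Round 4:** small steps to about 0.4 N m each.

**Last checks:**
- **Torque:** the final readings average about 0.38 to 0.42 N m on every knob. Single readings scatter by about ±0.06 N m, and the highest was 0.46.
- **Relaxation:** I re-checked only knob 4, the first one tightened. It still held about 0.41 N m while the nudge turned it about 0.05 rad further; I did not re-check the other three.
- **Lid and surroundings:** the final wrist picture shows the lid square, the gripper clear, and no sign that the jar or the part of the basin in view had moved. I did not measure the lid's tilt or look at the whole table again.

**One slip:** the first grasp on knob 4 closed on its hub instead of the wing, with only a few newtons at the wrist. I reopened, rose 7 mm and gripped the wing before any turning.

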